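# Find the fullest hanging tin and hold it up

### The job

Three identical closed tins hang by their wire handles on the hooks of the white rack. Find the heaviest by feel, lift it up and off its hook and finish while holding it in the air, upright and still, at least 10 cm higher than it hung. Leave the other two hanging freely on their own hooks, and do not disturb the other things on the bench.

Things in the scene. Friction and masses are not known exactly. Their poses are not given: they have to be found in the camera images.
- tin_1: one of three closed sheet-metal tins that look alike: 71 mm wide, lid flat at 90 mm, stiff wire handle above, top at 156 mm; contents cannot shift. Origin: centre of the underside, z up. Hangs upright at the start, underside 55 mm above the bench. Hook and mass change from run to run: each 0.2 to 0.95 kg, the heaviest at least 0.15 kg above the next
- tin_2: one of three closed sheet-metal tins that look alike: 71 mm wide, lid flat at 90 mm, stiff wire handle above, top at 156 mm; contents cannot shift. Origin: centre of the underside, z up. Hangs upright at the start, underside 55 mm above the bench. Hook and mass change from run to run: each 0.2 to 0.95 kg, the heaviest at least 0.15 kg above the next
- tin_3: one of three closed sheet-metal tins that look alike: 71 mm wide, lid flat at 90 mm, stiff wire handle above, top at 156 mm; contents cannot shift. Origin: centre of the underside, z up. Hangs upright at the start, underside 55 mm above the bench. Hook and mass change from run to run: each 0.2 to 0.95 kg, the heaviest at least 0.15 kg above the next
- tin_1_handle (a point): middle of this tin's rigid wire handle, 120 mm above its underside; axes as the tin. The handle lies in the y-z plane: upright 6 mm wires at y = -20 and +20 mm (46 mm over the outside), straight from the lid (z = -30 mm) to z = +18 mm, sloping in to a level top bar 16 mm long, underside at z = +30 mm, which rests on the hook. Gripped across y, outside the wires
- tin_2_handle (a point): middle of this tin's rigid wire handle, 120 mm above its underside; axes as the tin. The handle lies in the y-z plane: upright 6 mm wires at y = -20 and +20 mm (46 mm over the outside), straight from the lid (z = -30 mm) to z = +18 mm, sloping in to a level top bar 16 mm long, underside at z = +30 mm, which rests on the hook. Gripped across y, outside the wires
- tin_3_handle (a point): middle of this tin's rigid wire handle, 120 mm above its underside; axes as the tin. The handle lies in the y-z plane: upright 6 mm wires at y = -20 and +20 mm (46 mm over the outside), straight from the lid (z = -30 mm) to z = +18 mm, sloping in to a level top bar 16 mm long, underside at z = +30 mm, which rests on the hook. Gripped across y, outside the wires
- rack: white steel rack, fixed to the bench. Origin on the bench under the middle hook; x away from the open side, y along the row. Hooks at y = -130, 0, +130 mm point to -x. Crossbar: front face at x = 54 mm, 185 to 215 mm above the bench. Uprights 30 mm square, 240 mm tall, at x = 68, y = -215 and +215 mm, on 160 mm feet
- hook_mid (a point): point on the top edge of the middle hook, above the rack's origin, 205 mm above the bench; axes as the rack. All hooks alike: 8 mm round bar, level from the crossbar to x = -22 mm, then bent up to a tip at x = -30 mm, 18 mm higher than this point. To come off, a tin rises 22 to 48 mm, then moves 85 mm to the rack's -x before rising on, so that its lid clears the tip
- spray_can: bystander: upright spray can, 56 mm in diameter, 170 mm tall, origin at the centre of its underside; beyond the rack's -y end
- tape_roll: bystander: yellow roll of tape lying flat, 100 mm in diameter, 48 mm tall, origin at the centre of its underside; behind the rack
- parts_bin: bystander: open blue plastic bin with nuts in it, 150 x 110 x 70 mm (x, y, height), origin at the centre of its underside; beyond the rack's +y end

How it is judged:
By the outcome, as a careful person would: the job done as asked, in the order asked, and still so for the second after the job is handed in, while the arm keeps its last pose, push and grip.
It also fails if it takes over 72 s, if anything falls off the work surface, if the arm or the gripper's body presses on something with over 40 N, if the wrist force passes 120 N, or if a joint passes its speed limit or range.

### The arm

A 6-joint arm with a two-finger parallel gripper is mounted at the origin on the work surface. World frame = base frame: x ahead of the robot, y to its left, z up, the work surface at z = 0. Lengths are in m, angles in rad, forces in N, time in s.
With the tool pointing down it reaches from about 0.375 to 0.975 m from the base axis. Payload 3.8 kg.
Tool frame: the origin (TCP) lies at the very end of the fingers, on their centre line; the grasp point (between the pads) lies bot.hold_point_z behind it (bot.hold_point_z is the distance from the TCP to the grasp point, in m); z points along the fingers, y is the line along which they close (so a half turn about z gives the same grasp; the last joint's range is limited). The gripper opens to 85 mm and grips with 20 to 120 N. Pads are 22 mm wide; open, the fingers measure 114 mm over their backs; the gripper's body (76 mm by 85 mm) begins 54 mm behind the grasp point. The pads swing forward as they close: fully open they stand 13 mm farther back than shut.
Start: joints at [-1.291, 0.264, 1.604, -0, 1.274, -0.037], TCP at [0.21, -0.641, 0.231] pointing down, gripper open.
Joint ranges: [-2.63, 2.63], [-0.94, 2.18], [0.31, 2.57], [-1.31, 4.45], [0, 2.66], [-2.55, 2.55]. Speed limits (rad/s): [2.57, 2.57, 3.14, 3.14, 3.14, 3.14].

### API

Orientations are given as a rotation vector (axis times angle).
In Python, from workcell import bot, imaging, finish_job gives the robot as it stands (bot), with the cameras (imaging) and the job as plain functions.
- The arm moves only by the shell command python3 jog.py 'ROWS' [OPENING] [FORCE]. ROWS is a JSON object whose key "steps" holds a list of rows, 1 to 5 of them, each of 4 numbers: dx, dy, dz in m, then a turn about the tool's z in rad; each row shifts and turns the commanded pose from where the row before left it, along the tool's axes as they then stand; what a row does not reach is not made up. A row lasts 1/8 s, in which the tool goes at most 0.0625 m and 0.188 rad, less where a joint would pass 70% of its speed; a pose out of reach is approached as far as the arm can. OPENING is the opening from 0.0 (shut) to 1.0 (fully open), set as the command begins (- or left out keeps the last). The fingers move at their own pace and stop on an object; FORCE is the grip in N (left out, the last holds). Time passes only in rows, so rows that do not move let the fingers close. It prints the time, the measured TCP pose, the force, the opening and the grip force at its end. Input that does not fit is refused with a message, and nothing moves.
- bot.read_state(): the state, without advancing time (a new reading comes with each control period).
- imaging.read_camera(name): name is "scene" or "top" or "wrist"; returns the picture (384x512x3 uint8, red, green, blue); there is no depth.
- imaging.camera_info(name): a dict with "intrinsics" (3x3 intrinsics, pixels), "extrinsics" (4x4, takes a point from camera to world coordinates). Camera axes: x right, y down, z forward; pixel columns grow to the right and rows downward; lengths in m; the calibration is good to about 2 mm. A picture is of the moment at which its call begins: read the wrist's pose just before it. camera_info takes no time and is no camera call; for the wrist camera it gives the pose at the moment of the call.
- finish_job(): hands the job in; it is judged then, once.
The state is a dict: "time": time; "q": joint angles; "joint_vel": joint speeds; "joint_torque": joint torques, N m; "tool_pos": TCP position; "tcp_rot": TCP orientation; "wrist_force": force on the tool from outside, world axes, zero at the start; "torque": the same for the moment, N m; "width": opening from 0.0 (shut) to 1.0 (fully open); "grip_force": force on a finger pad.
Only numpy, scipy, OpenCV 4.12 (cv2) and the standard library are available. Lean on these libraries where they do the work, as an engineer would, in place of code of your own. Each camera call takes 0.05 s, during which the arm holds its last target. There are 200 camera calls.

## Working session

There is one attempt and no reset: what is moved stays moved. The work goes in short steps, Python scripts to look and compute and a shell command to move; the robot and the scene stay as the last step left them, time stands still between calls to the robot, and variables do not carry over. Pictures are saved under pics/ and viewed, at most 10 in all, crops included, and the job is handed in when it is done.

```bash
ls; mkdir -p pics; python3 - <<'E'
from workcell import bot, imaging, finish_job
import cv2,numpy as np
s=bot.read_state();print(s);print(bot.hold_point_z)
for n in("scene","top"):
    cv2.imwrite(f"pics/{n}0.png",imaging.read_camera(n)[:,:,::-1]);i=imaging.camera_info(n);print(n,np.round(i["intrinsics"],1).tolist(),np.round(i["extrinsics"],3).tolist())
E
```

```text
jog.py
pics
workcell.py
{'time': 0.0, 'q': array([-1.29088575e+00,  2.64723346e-01,  1.60537845e+00,  7.87158432e-06,
        1.27371540e+00, -3.68861252e-02]), 'joint_vel': array([-0.00019894, -0.0002596 , -0.00096449, -0.00062026,  0.00141069,
        0.00088685]), 'joint_torque': array([ 3.52086863e-05, -5.15103829e+01, -3.67311358e+01, -4.68136386e-04,
        1.30064061e-02,  1.45961485e-05]), 'tool_pos': array([ 0.21008454, -0.64069805,  0.22997972]), 'tcp_rot': array([-3.10008280e+00, -4.95192773e-01,  4.11535309e-04]), 'wrist_force': array([-0.10753748, -0.45520996, -0.63073353]), 'torque': array([-0.04359525, -0.01061278, -0.0024892 ]), 'grip_force': 0.0, 'width': 0.9980277758494775}
0.0187
scene [[389.5, 0.0, 253.5], [0.0, 389.5, 186.1], [0.0, 0.0, 1.0]] [[0.2, 0.62, -0.759, 1.611], [0.98, -0.112, 0.167, -0.138], [0.019, -0.777, -0.63, 0.945], [0.0, 0.0, 0.0, 1.0]]
top [[497.4, 0.0, 260.8], [0.0, 497.4, 193.0], [0.0, 0.0, 1.0]] [[0.009, -0.991, 0.134, 0.452], [-1.0, -0.009, 0.002, 0.063], [-0.001, -0.134, -0.991, 1.599], [0.0, 0.0, 0.0, 1.0]]
```

View pics/scene0.png

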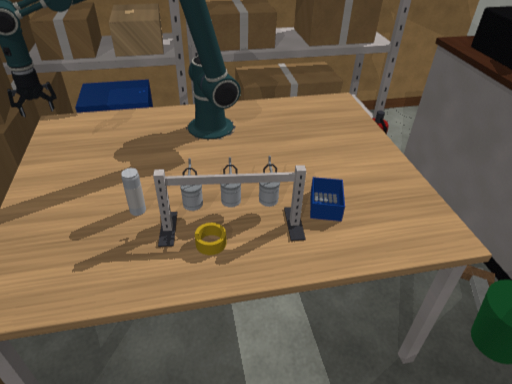

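View pics/top0.png

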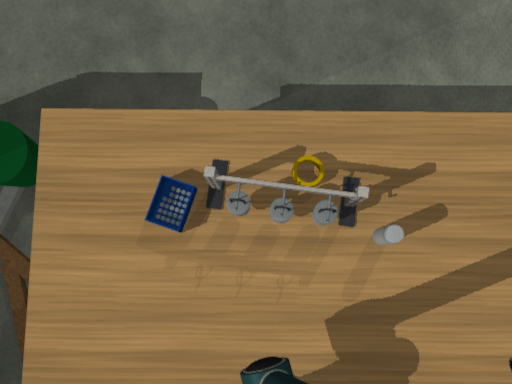

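The scene view shows the rack's open side facing the robot. In the top view the tins are at about (238,203), (281,210) and (325,212), and the upright tops at about (211,173) and (362,192). I'll zoom in on these.

```bash
python3 - <<'E'
import cv2
t=cv2.imread("pics/top0.png");cv2.imwrite("pics/topc.png",cv2.resize(t[150:240,200:380],None,fx=4.4,fy=4.4,interpolation=cv2.INTER_CUBIC))
E
```

```text
(no output)
```

View pics/topc.png

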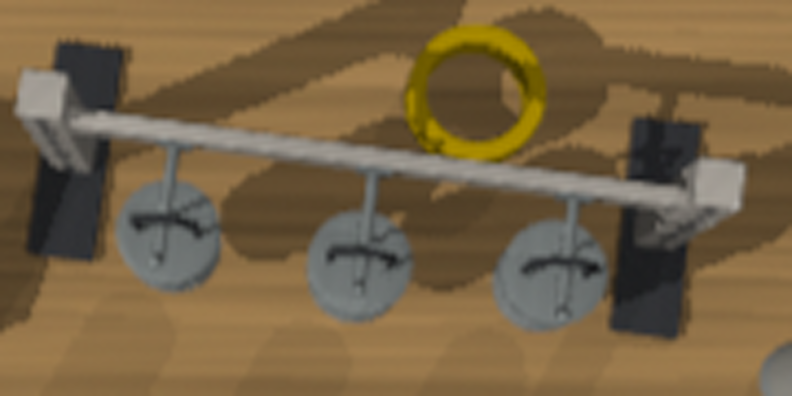

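Crop (4.4x): the upright tops are at (44,95) and (718,184), the hook tips at (156,259), (360,290) and (563,313), and the handle bars at about (167,219), (362,254) and (560,265).

```bash
cat >h.py <<'E'
from workcell import bot, imaging, finish_job
import numpy as np,cv2
from scipy.spatial.transform import Rotation as R
def ray(info,uv,z):
    K,T=np.array(info["intrinsics"]),np.array(info["extrinsics"])
    d=T[:3,:3]@np.linalg.solve(K,[uv[0],uv[1],1]);o=T[:3,3]
    return o+d*(z-o[2])/d[2]
def proj(info,P):
    K,T=np.array(info["intrinsics"]),np.array(info["extrinsics"])
    p=(np.atleast_2d(P)-T[:3,3])@T[:3,:3]@K.T
    return p[:,:2]/p[:,2:]
E
python3 - <<'E'
from h import *
from scipy.optimize import least_squares
i=imaging.camera_info("top")
c=lambda u,v:(200+(u+.5)/4.4-.5,150+(v+.5)/4.4-.5)
px=[c(44,95),c(718,184),c(156,259),c(360,290),c(563,313)]
zs=[.24,.24,.221,.221,.221]
W=np.array([ray(i,p,z) for p,z in zip(px,zs)])
loc=np.array([[.068,.215],[.068,-.215],[-.029,.13],[-.029,0],[-.029,-.13]])
print(W.round(4))
def f(p):
    r=np.array([[np.cos(p[2]),-np.sin(p[2])],[np.sin(p[2]),np.cos(p[2])]])
    return (loc@r.T+p[:2]-W[:,:2]).ravel()
s=least_squares(f,[.5,0,0]);print(s.x,(s.fun*1000).round(1))
for b in[(167,219),(362,254),(560,265)]:print(ray(i,c(*b),.211).round(4))
x=s.x;r=np.array([[np.cos(x[2]),-np.sin(x[2])],[np.sin(x[2]),np.cos(x[2])]])
for y in(.13,0,-.13):print("hook",y,r@[0,y]+x[:2])
st=bot.read_state();m=R.from_rotvec(st["tcp_rot"]).as_matrix();print(m.round(3))
w=imaging.camera_info("wrist");print(np.round(w["extrinsics"],3),np.round(w["intrinsics"],1))
E
```

```text
[[ 0.6953  0.2074  0.24  ]
 [ 0.6426 -0.2163  0.24  ]
 [ 0.5941  0.1361  0.221 ]
 [ 0.5756  0.007   0.221 ]
 [ 0.5623 -0.121   0.221 ]]
[ 0.60425522  0.00381708 -0.1238181 ] [ 3.   1.4  2.5 -1.6 -2.5  0.3 -0.1  0.4 -2.9 -0.6]
[0.6208 0.13   0.211 ]
[0.5995 0.0054 0.211 ]
[ 0.5937 -0.1207  0.211 ]
hook 0.13 [0.62031048 0.13282184]
hook 0 [0.60425522 0.00381708]
hook -0.13 [ 0.58819997 -0.12518768]
[[ 0.95   0.312 -0.001]
 [ 0.312 -0.95   0.002]
 [ 0.    -0.002 -1.   ]]
[[ 0.311 -0.91  -0.274  0.28 ]
 [-0.95  -0.298 -0.089 -0.616]
 [-0.001  0.288 -0.958  0.374]
 [ 0.     0.     0.     1.   ]] [[337.3   0.  257.7]
 [  0.  337.3 187.4]
 [  0.    0.    1. ]]
```

```bash
python3 jog.py '{"steps":[[0.043, -0.031, -0.02, 0], [0.043, -0.031, -0.02, 0], [0.043, -0.031, -0.02, 0], [0.043, -0.031, -0.02, 0], [0.043, -0.031, -0.02, 0]]}' 1.0
python3 jog.py '{"steps":[[0.044, -0.031, 0, 0], [0.044, -0.031, 0, 0], [0.044, -0.031, 0, 0], [0.044, -0.031, 0, 0], [0.044, -0.031, 0, 0]]}'
python3 jog.py '{"steps":[[0.044, -0.031, 0, 0], [0.044, -0.031, 0, 0], [0, 0, 0, 0.15], [0, 0, 0, 0.15], [0, 0, 0, 0.14]]}'
python3 jog.py '{"steps":[[0, 0, 0, 0], [0, 0, 0, 0]]}'
python3 - <<'E'
from h import *
import pickle
w=imaging.camera_info("wrist");im=imaging.read_camera("wrist");pickle.dump(w,open("w1.pkl","wb"));cv2.imwrite("pics/w1.png",im[:,:,::-1])
s=bot.read_state();print(s["tool_pos"],R.from_rotvec(s["tcp_rot"]).as_matrix().round(3),s["q"].round(2),s["wrist_force"])
E
```

```text
time: 0.72
tool_pos: [0.3669, -0.4254, 0.3314]
tcp_rot: [-3.102, -0.495, 0.0]
wrist_force: [0.9, -0.9, 0.3]
width: 1.0
grip_force: 0.0
time: 1.35
tool_pos: [0.5276, -0.2097, 0.3308]
tcp_rot: [-3.102, -0.496, 0.001]
wrist_force: [1.1, -0.8, -0.8]
width: 1.002
grip_force: 0.0
time: 1.98
tool_pos: [0.5912, -0.1245, 0.3304]
tcp_rot: [-3.135, 0.2, 0.002]
wrist_force: [-0.4, 0.6, 0.6]
width: 1.003
grip_force: 0.0
time: 2.22
tool_pos: [0.5912, -0.125, 0.3309]
tcp_rot: [-3.136, 0.19, 0.001]
wrist_force: [0.6, -0.2, 0.4]
width: 1.0
grip_force: 0.0
[ 0.59120487 -0.12504169  0.33102767] [[ 0.993 -0.121 -0.   ]
 [-0.121 -0.993  0.   ]
 [-0.    -0.    -1.   ]] [-0.25  0.09  1.63  0.    1.43  1.44] [-1.12504662 -0.08865315 -0.03107466]
```

View pics/w1.png

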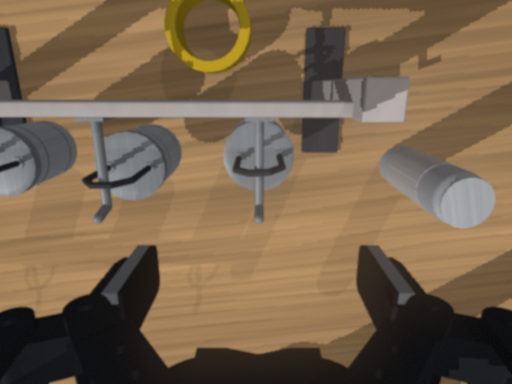

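The wrist view shows the -y tin's handle around (262,168), the mid tin's around (118,180), and part of the +y tin. The spray can is at (440,185), clear of the gripper. I'll zoom in for precision.

```bash
python3 - <<'E'
import cv2
t=cv2.imread("pics/w1.png");a=cv2.resize(t[110:225,225:300],None,fx=5,fy=5,interpolation=cv2.INTER_CUBIC);b=cv2.resize(t[110:225,75:155],None,fx=5,fy=5,interpolation=cv2.INTER_CUBIC)
cv2.imwrite("pics/w1c.png",cv2.hconcat([b,a]))
E
```

```text
(no output)
```

View pics/w1c.png

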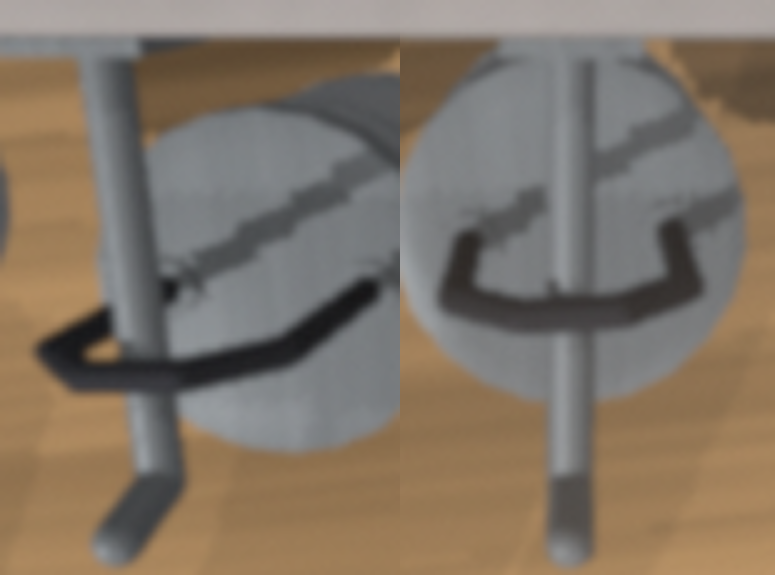

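Crop (5x). The -y tin's feet are at (468,240) and (678,226), its shoulders at (456,300) and (690,290). The mid tin's feet are at (172,290) and (370,288), its shoulders at (50,350) and (290,350).

```bash
python3 - <<'E'
from h import *
import pickle
from scipy.optimize import least_squares
w=pickle.load(open("w1.pkl","rb"))
# local y: +y is image left
loc=np.array([[0,.020,.147],[0,-.020,.147],[0,.020,.193],[0,-.020,.193],[0,.008,.208],[0,-.008,.208]])
cr={"R":(np.array([(468,240),(678,226),(456,300),(690,290),(525,315),(630,310)]),-175),"M":(np.array([(172,290),(370,288),(50,350),(290,350),(80,378),(185,378)]),375)}
for k,(c,o) in cr.items():
    px=np.c_[(225+(c[:,0]-400)/5) if k=="R" else 75+c[:,0]/5,110+c[:,1]/5]
    f=lambda p:(proj(w,np.c_[loc[:,:2]@R.from_euler('z',p[2]).as_matrix()[:2,:2].T+p[:2],loc[:,2]])-px).ravel()
    s=least_squares(f,[.6,-.06,-.12]);print(k,s.x,s.fun.round(1))
# rack: hook tips, bar
for n,uv in dict(tipR=(225+169/5,110+545/5),tipM=(75+115/5,110+545/5)).items():print(n,ray(w,uv,.221))
E
```

```text
R [ 0.59721984 -0.12599703 -0.06775445] [ 0.8  0.4 -0.7  1.1  0.5 -0.5  0.3 -1.   0.3  0.1 -1.1  0. ]
M [ 0.60239636  0.00467439 -0.12049445] [-0.8 -0.1 -0.2  0.3  1.2  0.3 -0.6  0.3  0.9 -0.4 -0.6 -0.4]
tipR [ 0.56227097 -0.12064535  0.221     ]
tipM [0.57801819 0.00811567 0.221     ]
```

```bash
python3 jog.py '{"steps":[[0.006, 0, 0.03, -0.053], [0, 0, 0.04, 0], [0, 0, 0.04, 0], [0, 0, 0.035, 0], [0, 0, 0.025, 0]]}'
python3 jog.py '{"steps":[[0, 0, 0, 0], [0, 0, 0, 0]]}'
python3 jog.py '{"steps":[[0, 0, 0, 0], [0, 0, 0, 0], [0, 0, 0, 0], [0, 0, 0, 0]]}' 0.3 60
python3 jog.py '{"steps":[[0, 0, 0, 0], [0, 0, 0, 0], [0, 0, 0, 0], [0, 0, 0, 0]]}'
```

```text
time: 2.9
tool_pos: [0.5963, -0.1256, 0.1591]
tcp_rot: [-3.139, 0.108, 0.004]
wrist_force: [0.2, 0.4, 0.0]
width: 1.001
grip_force: 0.0
time: 3.15
tool_pos: [0.5981, -0.126, 0.1625]
tcp_rot: [3.139, -0.11, 0.002]
wrist_force: [0.7, 0.1, 1.0]
width: 0.997
grip_force: 0.0
time: 3.65
tool_pos: [0.5984, -0.126, 0.1628]
tcp_rot: [3.139, -0.11, 0.005]
wrist_force: [0.9, -0.7, 6.5]
width: 0.518
grip_force: 60.4
time: 4.15
tool_pos: [0.5984, -0.126, 0.1628]
tcp_rot: [3.139, -0.11, 0.004]
wrist_force: [0.7, 0.2, 5.3]
width: 0.516
grip_force: 60.4
```

```bash
python3 jog.py '{"steps":[[0, 0, -0.004, 0], [0, 0, -0.004, 0], [0, 0, -0.004, 0], [0, 0, 0, 0], [0, 0, 0, 0]]}'
for k in 1 2 3 4 5 6 7 8; do python3 jog.py '{"steps":[[0, 0, 0, 0]]}' | grep -E 'wrist_f|tool_pos'; done
python3 -c "
from h import *
cv2.imwrite('pics/w2.png',imaging.read_camera('wrist')[:,:,::-1]);print(bot.read_state()['torque'])"
```

```text
time: 4.78
tool_pos: [0.5972, -0.1257, 0.1731]
tcp_rot: [-3.14, 0.11, 0.001]
wrist_force: [0.6, 0.2, -2.4]
width: 0.521
grip_force: 61.3
tool_pos: [0.5972, -0.1257, 0.173]
wrist_force: [-0.5, 0.1, -2.6]
tool_pos: [0.5972, -0.1257, 0.1731]
wrist_force: [0.3, -0.1, -2.8]
tool_pos: [0.5973, -0.1257, 0.1732]
wrist_force: [0.4, -0.0, -3.0]
tool_pos: [0.5973, -0.1257, 0.1732]
wrist_force: [-0.2, 0.2, -2.1]
tool_pos: [0.5973, -0.1257, 0.1733]
wrist_force: [0.1, -0.7, -2.5]
tool_pos: [0.5973, -0.1257, 0.1733]
wrist_force: [0.2, 0.3, -1.7]
tool_pos: [0.5973, -0.1257, 0.1733]
wrist_force: [-0.1, 0.2, -1.8]
tool_pos: [0.5973, -0.1257, 0.1733]
wrist_force: [-0.1, 0.0, -2.8]
[ 0.00572571 -0.00930963  0.00634006]
```

View pics/w2.png

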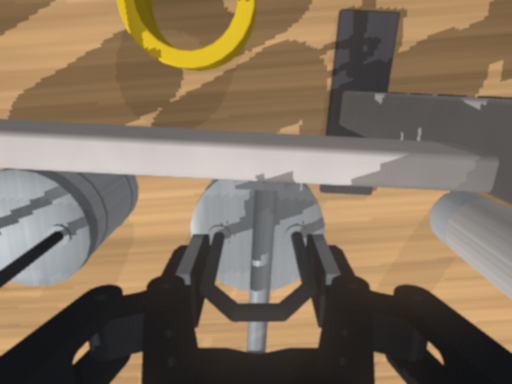

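The -y tin is held, with the fingers on both upright wires at about (215,250) and (305,250). It weighs about 2.4 N. I'll check that a bit higher, then put it back.

```bash
python3 jog.py '{"steps":[[0, 0, -0.003, 0], [0, 0, -0.003, 0], [0, 0, 0, 0], [0, 0, 0, 0]]}' | grep -E 'wrist_f|tool_pos'
for k in 1 2 3 4; do python3 jog.py '{"steps":[[0, 0, 0, 0]]}' | grep -E 'wrist_f'; done
python3 jog.py '{"steps":[[0, 0, 0.004, 0], [0, 0, 0.004, 0], [0, 0, 0.003, 0], [0, 0, 0.003, 0], [0, 0, 0, 0]]}'
python3 jog.py '{"steps":[[0, 0, 0.002, 0], [0, 0, 0, 0], [0, 0, 0, 0]]}'
```

```text
tool_pos: [0.5974, -0.1257, 0.1794]
wrist_force: [-0.4, 0.0, -2.9]
wrist_force: [0.0, -1.1, -3.2]
wrist_force: [-0.7, 0.2, -3.5]
wrist_force: [0.1, -0.3, -3.0]
wrist_force: [-0.3, 0.0, -3.4]
time: 7.45
tool_pos: [0.597, -0.1257, 0.1648]
tcp_rot: [-3.139, 0.11, 0.001]
wrist_force: [-0.1, -0.7, -2.0]
width: 0.517
grip_force: 61.3
time: 7.82
tool_pos: [0.5974, -0.1258, 0.1635]
tcp_rot: [3.14, -0.11, 0.001]
wrist_force: [-0.0, -0.0, -2.0]
width: 0.516
grip_force: 61.3
```

```bash
for k in 1 2; do python3 jog.py '{"steps":[[0, 0, 0.001, 0], [0, 0, 0, 0]]}' | grep -E 'wrist_f|tool_pos'; done
python3 jog.py '{"steps":[[0, 0, 0, 0], [0, 0, 0, 0], [0, 0, 0, 0], [0, 0, 0, 0]]}' 1.0
python3 jog.py '{"steps":[[0, 0, 0, 0], [0, 0, 0, 0]]}'
```

```text
tool_pos: [0.5976, -0.1258, 0.1631]
wrist_force: [-0.6, 0.6, 2.1]
tool_pos: [0.5978, -0.1259, 0.1628]
wrist_force: [-3.6, 0.2, 6.4]
time: 8.82
tool_pos: [0.5972, -0.1257, 0.161]
tcp_rot: [-3.14, 0.11, 0.001]
wrist_force: [0.6, -0.2, -0.1]
width: 0.998
grip_force: 0.0
time: 9.07
tool_pos: [0.5973, -0.1257, 0.1612]
tcp_rot: [-3.14, 0.11, 0.0]
wrist_force: [0.3, -0.3, 0.4]
width: 1.001
grip_force: 0.0
```

```bash
python3 jog.py '{"steps":[[0, 0, -0.045, 0], [0, 0, -0.045, 0], [0, 0, -0.04, 0], [0, 0, -0.04, 0], [0, -0.0435, 0, 0]]}'
python3 jog.py '{"steps":[[0, -0.0435, 0, 0], [-0.004, -0.0435, 0, 0], [0, 0, 0, 0.05], [0, 0, 0, 0], [0, 0, 0, 0]]}'
python3 - <<'E'
from h import *
import pickle
w=imaging.camera_info("wrist");im=imaging.read_camera("wrist")[:,:,::-1];pickle.dump(w,open("w3.pkl","wb"));cv2.imwrite("pics/w3f.png",im)
a,b,c=[cv2.resize(im[110:225,u:u+50+z],None,fx=4,fy=4,interpolation=cv2.INTER_CUBIC) for u,z in((75,30),(230,20),(340,30))]
cv2.imwrite("pics/w3.png",cv2.hconcat([a,b]));print(a.shape,b.shape)
# other use: -y tin crop
cv2.imwrite("pics/w3b.png",c)
E
```

```text
time: 9.7
tool_pos: [0.6026, -0.0845, 0.3367]
tcp_rot: [3.137, -0.116, 0.014]
wrist_force: [1.0, -0.3, -0.8]
width: 0.997
grip_force: 0.0
time: 10.32
tool_pos: [0.6025, 0.0044, 0.3313]
tcp_rot: [3.136, -0.188, -0.0]
wrist_force: [1.0, 0.5, 0.3]
width: 0.997
grip_force: 0.0
(460, 320, 3) (460, 280, 3)
```

View pics/w3f.png

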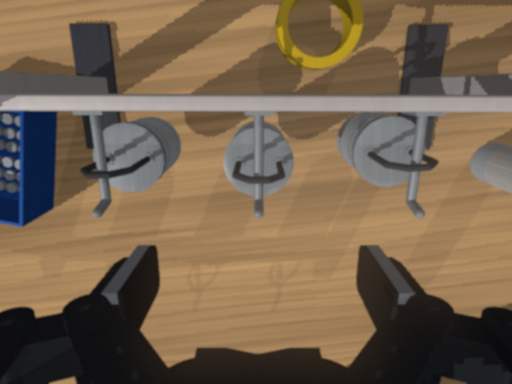

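All three tins hang freely. The mid handle is around (260,175) and the +y handle around (115,168). I'll crop to measure them.

View pics/w3.png

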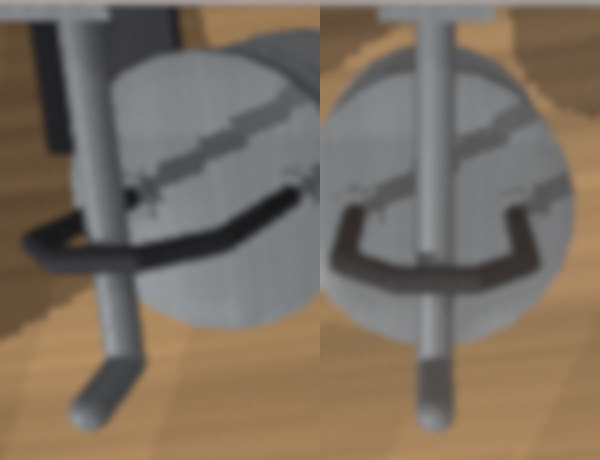

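Crop (4x). The +y tin's feet are at (135,198) and (293,192), shoulders (32,243) and (228,238), bar (55,262) and (140,258). The mid tin's feet are at (354,212) and (517,212), shoulders (343,260) and (530,264), bar (390,278) and (478,278).

```bash
python3 - <<'E'
from h import *
import pickle
from scipy.optimize import least_squares
w=pickle.load(open("w3.pkl","rb"))
loc=np.array([[0,.020,.147],[0,-.020,.147],[0,.020,.193],[0,-.020,.193],[0,.008,.208],[0,-.008,.208]])
cr={"L":(np.array([(135,198),(293,192),(32,243),(228,238),(55,262),(140,258)]),75,0),"M":(np.array([(354,212),(517,212),(343,260),(530,264),(390,278),(478,278)]),230,320)}
for k,(c,o,e) in cr.items():
    px=np.c_[o+(c[:,0]-e)/4,110+c[:,1]/4]
    f=lambda p:(proj(w,np.c_[loc[:,:2]@R.from_euler('z',p[2]).as_matrix()[:2,:2].T+p[:2],loc[:,2]])-px).ravel()
    s=least_squares(f,[.6,.06,-.12]);print(k,s.x,s.fun.round(1))
E
```

```text
L [ 0.62251093  0.13326566 -0.09128449] [-1.4  0.2 -0.6  0.5  1.5  0.1 -1.   0.   1.4 -0.6 -0.3 -0.2]
M [ 0.60267117  0.00499574 -0.13146162] [ 0.   0.1 -0.5  0.6 -0.1 -0.2 -0.5 -0.7  1.7  0.  -0.8  0.2]
```

```bash
python3 jog.py '{"steps":[[0, 0, 0.03, 0.01], [0, 0, 0.04, 0], [0, 0, 0.04, 0], [0, 0, 0.036, 0], [0, 0, 0.025, 0]]}'
python3 jog.py '{"steps":[[0, 0, 0, 0], [0, 0, 0, 0]]}'
python3 jog.py '{"steps":[[0, 0, 0, 0], [0, 0, 0, 0], [0, 0, 0, 0], [0, 0, 0, 0]]}' 0.3 60
python3 jog.py '{"steps":[[0, 0, -0.004, 0], [0, 0, -0.004, 0], [0, 0, -0.006, 0], [0, 0, -0.004, 0], [0, 0, 0, 0]]}'
python3 jog.py '{"steps":[[0, 0, 0, 0], [0, 0, 0, 0], [0, 0, 0, 0]]}'
for k in 1 2 3 4 5 6 7 8; do python3 jog.py '{"steps":[[0, 0, 0, 0]]}' | grep -E 'wrist_f'; done
```

```text
time: 11.0
tool_pos: [0.6015, 0.004, 0.1581]
tcp_rot: [3.135, -0.206, -0.004]
wrist_force: [1.0, -0.4, -0.7]
width: 1.005
grip_force: 0.0
time: 11.25
tool_pos: [0.6033, 0.0043, 0.1615]
tcp_rot: [-3.135, 0.205, -0.003]
wrist_force: [0.7, 1.1, 0.6]
width: 1.001
grip_force: 0.0
time: 11.75
tool_pos: [0.6038, 0.0049, 0.162]
tcp_rot: [-3.135, 0.204, -0.005]
wrist_force: [0.2, 1.0, 5.9]
width: 0.517
grip_force: 60.6
time: 12.38
tool_pos: [0.6028, 0.0047, 0.1787]
tcp_rot: [-3.135, 0.204, -0.001]
wrist_force: [-0.0, -0.1, -9.1]
width: 0.511
grip_force: 62.2
time: 12.75
tool_pos: [0.6024, 0.0047, 0.1781]
tcp_rot: [3.135, -0.204, -0.0]
wrist_force: [-0.4, 0.3, -8.5]
width: 0.514
grip_force: 62.2
wrist_force: [-0.9, -0.2, -9.1]
wrist_force: [1.0, 0.4, -8.2]
wrist_force: [0.3, 0.9, -9.4]
wrist_force: [0.7, -0.6, -8.8]
wrist_force: [-0.5, -0.6, -8.4]
wrist_force: [0.5, 0.4, -8.3]
wrist_force: [0.0, 0.6, -8.6]
wrist_force: [0.0, 0.1, -9.6]
```

The mid tin weighs about 8.8 N (0.9 kg). The mass limits make it the heaviest already, but there is plenty of time, so I'll hang it back and weigh the third to be sure.

```bash
python3 jog.py '{"steps":[[0, 0, 0.005, 0], [0, 0, 0.004, 0], [0, 0, 0.004, 0], [0, 0, 0.003, 0], [0, 0, 0, 0]]}'
python3 jog.py '{"steps":[[0, 0, 0.001, 0], [0, 0, 0.001, 0], [0, 0, 0, 0], [0, 0, 0, 0]]}'| grep -E 'wrist_f|tool_pos'
```

```text
time: 14.38
tool_pos: [0.6025, 0.0047, 0.1626]
tcp_rot: [3.135, -0.204, 0.0]
wrist_force: [-1.7, 0.3, -6.8]
width: 0.516
grip_force: 62.4
tool_pos: [0.6028, 0.0047, 0.1621]
wrist_force: [-5.9, -0.8, 2.8]
```

```bash
python3 jog.py '{"steps":[[0, 0, 0, 0], [0, 0, 0, 0], [0, 0, 0, 0], [0, 0, 0, 0], [0, 0, 0, 0]]}' 1.0
python3 jog.py '{"steps":[[0, 0, -0.04, 0], [0, 0, -0.04, 0], [0, 0, -0.04, 0], [0, 0, 0, 0], [0, -0.044, 0, 0]]}'
python3 jog.py '{"steps":[[0.003, -0.043, 0, 0], [0, -0.043, 0, 0], [0, 0, 0, -0.04], [0, 0, 0, 0], [0, 0, 0, 0]]}'
python3 -c "
from h import *
s=bot.read_state();print(s['tool_pos'],R.from_rotvec(s['tcp_rot']).as_matrix()[:,0])
cv2.imwrite('pics/w4.png',imaging.read_camera('wrist')[:,:,::-1])"
```

```text
time: 15.5
tool_pos: [0.6026, 0.0047, 0.1603]
tcp_rot: [3.135, -0.204, 0.0]
wrist_force: [-0.4, 0.6, 0.0]
width: 0.999
grip_force: 0.0
time: 16.12
tool_pos: [0.6084, 0.0465, 0.2804]
tcp_rot: [3.134, -0.21, 0.001]
wrist_force: [0.6, 0.2, -0.5]
width: 0.999
grip_force: 0.0
time: 16.75
tool_pos: [0.622, 0.1328, 0.2794]
tcp_rot: [3.138, -0.143, -0.002]
wrist_force: [-0.1, -0.7, -0.8]
width: 1.002
grip_force: 0.0
[0.6219812  0.13280312 0.27942205] [ 0.9958356  -0.09115877 -0.00124056]
```

View pics/w4.png

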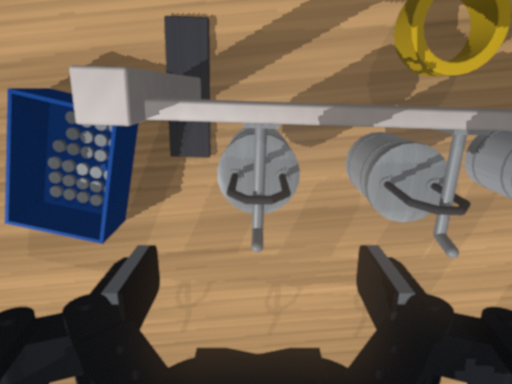

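The +y handle at (258,190) is centred between the fingers, and the mid tin hangs properly on its hook again. I'll go down and weigh the third.

```bash
python3 jog.py '{"steps":[[0, 0, 0.04, 0], [0, 0, 0.04, 0], [0, 0, 0.03, 0], [0, 0, 0.009, 0], [0, 0, 0, 0]]}'
python3 jog.py '{"steps":[[0, 0, 0, 0], [0, 0, 0, 0], [0, 0, 0, 0], [0, 0, 0, 0], [0, 0, 0, 0]]}' 0.3 60
python3 jog.py '{"steps":[[0, 0, -0.004, 0], [0, 0, -0.004, 0], [0, 0, -0.006, 0], [0, 0, -0.004, 0], [0, 0, 0, 0]]}'
python3 jog.py '{"steps":[[0, 0, 0, 0], [0, 0, 0, 0], [0, 0, 0, 0]]}'
for k in 1 2 3 4 5 6; do python3 jog.py '{"steps":[[0, 0, 0, 0]]}' | grep -E 'wrist_f'; done
python3 jog.py '{"steps":[[0, 0, 0.005, 0], [0, 0, 0.004, 0], [0, 0, 0.004, 0], [0, 0, 0.003, 0], [0, 0, 0, 0]]}'
python3 jog.py '{"steps":[[0, 0, 0.001, 0], [0, 0, 0.001, 0], [0, 0, 0, 0], [0, 0, 0, 0]]}'| grep -E 'wrist_f|tool_pos'
```

```text
time: 17.42
tool_pos: [0.6223, 0.1328, 0.1612]
tcp_rot: [3.138, -0.143, -0.001]
wrist_force: [0.4, 0.7, -0.5]
width: 0.999
grip_force: 0.0
time: 18.05
tool_pos: [0.624, 0.1334, 0.1634]
tcp_rot: [-3.138, 0.142, -0.007]
wrist_force: [0.7, -0.1, 6.0]
width: 0.515
grip_force: 60.6
time: 18.68
tool_pos: [0.6226, 0.1333, 0.1798]
tcp_rot: [-3.138, 0.142, -0.001]
wrist_force: [-0.2, 0.6, -5.0]
width: 0.512
grip_force: 61.6
time: 19.05
tool_pos: [0.6222, 0.1332, 0.1791]
tcp_rot: [3.138, -0.142, -0.001]
wrist_force: [0.8, 0.3, -4.8]
width: 0.517
grip_force: 61.6
wrist_force: [0.4, 0.4, -5.4]
wrist_force: [-0.1, 0.5, -6.3]
wrist_force: [0.0, 0.5, -5.3]
wrist_force: [-0.2, 0.2, -5.2]
wrist_force: [1.1, 0.4, -5.5]
wrist_force: [0.9, 0.7, -4.4]
time: 20.42
tool_pos: [0.6223, 0.1332, 0.1638]
tcp_rot: [3.138, -0.142, 0.0]
wrist_force: [-2.4, -0.4, -1.4]
width: 0.512
grip_force: 62.0
tool_pos: [0.6226, 0.1332, 0.1634]
wrist_force: [-5.4, -1.3, 6.3]
```

The weights are 2.8, 8.8 and 5.3 N, so the mid tin is heaviest. I'll release the +y tin and go back to mid.

```bash
python3 jog.py '{"steps":[[0, 0, 0, 0], [0, 0, 0, 0], [0, 0, 0, 0], [0, 0, 0, 0], [0, 0, 0, 0]]}' 1.0 | grep -E 'wrist_f|tool_pos|width'
python3 jog.py '{"steps":[[0, 0, -0.04, 0], [0, 0, -0.04, 0], [0, 0, -0.04, 0], [0, 0, 0, 0], [0, 0.043, 0, 0]]}'| grep -E 'tool_pos'
python3 jog.py '{"steps":[[-0.008, 0.043, 0, 0], [0, 0.044, 0, 0], [0, 0, 0, 0.04], [0, 0, 0, 0], [0, 0, 0, 0]]}'| grep -E 'tool_pos|tcp_rot'
python3 jog.py '{"steps":[[0, 0, 0.04, 0], [0, 0, 0.04, 0], [0, 0, 0.03, 0], [0, 0, 0.01, 0], [0, 0, 0, 0]]}' | grep -E 'wrist_f|tool_pos'
python3 jog.py '{"steps":[[0, 0, 0, 0], [0, 0, 0, 0], [0, 0, 0, 0], [0, 0, 0, 0], [0, 0, 0, 0]]}' 0.3 80
python3 jog.py '{"steps":[[0, 0, -0.004, 0], [0, 0, -0.006, 0], [0, 0, -0.008, 0], [0, 0, -0.008, 0], [0, 0, -0.006, 0]]}'
python3 jog.py '{"steps":[[0, 0, -0.004, 0], [0, 0, 0, 0], [0, 0, 0, 0]]}'
```

```text
tool_pos: [0.6223, 0.1332, 0.1612]
wrist_force: [0.1, 0.1, 0.1]
width: 1.001
tool_pos: [0.6186, 0.0921, 0.2811]
tool_pos: [0.6024, 0.0048, 0.2804]
tcp_rot: [-3.135, 0.203, 0.002]
tool_pos: [0.6024, 0.0049, 0.1609]
wrist_force: [-0.7, -0.9, -0.1]
time: 24.05
tool_pos: [0.604, 0.0042, 0.1633]
tcp_rot: [3.135, -0.204, 0.006]
wrist_force: [-0.8, -0.1, 6.1]
width: 0.509
grip_force: 80.6
time: 24.68
tool_pos: [0.6028, 0.0045, 0.1939]
tcp_rot: [-3.135, 0.204, -0.001]
wrist_force: [-0.0, 0.7, -9.5]
width: 0.509
grip_force: 82.4
time: 25.05
tool_pos: [0.6024, 0.0045, 0.197]
tcp_rot: [-3.135, 0.204, 0.001]
wrist_force: [-0.0, 0.1, -9.3]
width: 0.51
grip_force: 82.4
```

```bash
python3 jog.py '{"steps":[[-0.015, 0, 0, 0], [-0.025, 0, 0, 0], [-0.025, 0, 0, 0], [-0.02, 0, 0, 0], [-0.01, 0, 0, 0]]}'
python3 jog.py '{"steps":[[0, 0, 0, 0], [0, 0, -0.015, 0], [0, 0, -0.03, 0], [0, 0, -0.03, 0], [0, 0, -0.03, 0]]}'
python3 jog.py '{"steps":[[0, 0, -0.02, 0], [0, 0, -0.01, 0], [0, 0, 0, 0], [0, 0, 0, 0], [0, 0, 0, 0]]}'
python3 jog.py '{"steps":[[0, 0, 0, 0], [0, 0, 0, 0], [0, 0, 0, 0], [0, 0, 0, 0], [0, 0, 0, 0]]}'
python3 -c "
from h import *
a=imaging.read_camera('scene')[:,:,::-1]
b=imaging.read_camera('wrist')[:,:,::-1]
a=cv2.resize(a[130:270,100:360],(800,431));b=b[60:];cv2.imwrite('pics/end.png',cv2.resize(a,(800,431)))
print(bot.read_state()['joint_vel'].round(3))"
```

```text
time: 25.68
tool_pos: [0.5062, 0.0171, 0.1968]
tcp_rot: [3.135, -0.204, -0.002]
wrist_force: [1.4, 0.0, -8.9]
width: 0.505
grip_force: 82.4
time: 26.3
tool_pos: [0.5096, 0.0167, 0.3047]
tcp_rot: [-3.135, 0.205, -0.003]
wrist_force: [-0.3, -0.5, -9.6]
width: 0.51
grip_force: 82.9
time: 26.92
tool_pos: [0.5078, 0.0168, 0.3308]
tcp_rot: [3.135, -0.204, -0.004]
wrist_force: [0.3, -0.4, -8.7]
width: 0.508
grip_force: 82.9
time: 27.55
tool_pos: [0.5085, 0.0168, 0.3323]
tcp_rot: [-3.135, 0.204, -0.0]
wrist_force: [-0.2, 0.2, -9.4]
width: 0.507
grip_force: 82.9
[ 0.001 -0.    -0.001 -0.002  0.003  0.001]
```

View pics/end.png

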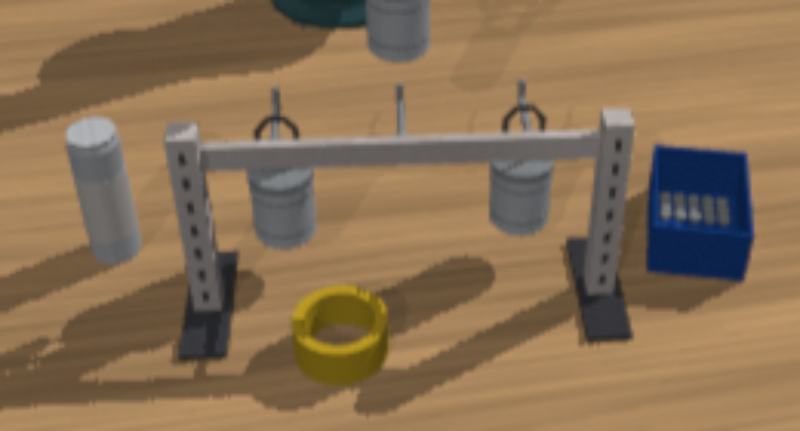

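The mid hook at (400,110) is empty, and its tin is held upright at (398,30), about 17 cm above where it hung. The other two hang on their hooks at (283,195) and (520,190), and the bystanders haven't moved.

```bash
python3 -c "
from workcell import bot, imaging, finish_job
print(finish_job())"
```

```text
the job is handed in; nothing more can be done
None
```

The middle tin was the heaviest (about 0.9 kg, against 0.55 and 0.3 kg); it is off its hook, held upright and still about 17 cm above where it hung, with the other two hanging on their hooks and nothing else moved, and the job is handed in.

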